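Feel the temperature probe into the fermenter's open port

ROBOT

A 7-joint arm with a two-finger parallel gripper is mounted at the origin on the work surface. World frame = base frame: x ahead of the robot, y to its left, z up, the work surface at z = 0. Lengths are in m, angles in rad, forces in N, time in s.
With the tool pointing down it reaches from about 0.425 to 1.025 m from the base axis. Payload 3.6 kg.
Tool frame: the origin (TCP) lies between the finger pads; the fingertips stand 25 mm ahead of it and the grasp point (between the pads) lies 6 mm ahead of it; z points along the fingers, x is the direction in which the jaws open and shut, and the axes are right-handed (so a half turn about z gives the same grasp; the last joint's range is limited). The gripper opens to 85 mm and grips with 20 to 120 N. Pads are 22 mm wide; open, the fingers measure 114 mm over their backs; the gripper's body (76 mm by 85 mm) begins 54 mm behind the grasp point. The pads swing forward as they close: fully open they stand 13 mm farther back than shut.
Start: joints at [1.024, 0.591, 0.048, 1.609, -0.033, 0.943, -0.034], TCP at [0.317, -0.652, 0.256] pointing down, gripper open.
Joint ranges: [-2.69, 2.69], [-0.47, 2.24], [-1.27, 1.36], [0.19, 2.51], [-1.53, 4.68], [0.08, 2.07], [-3.09, 3.09]. Speed limits (rad/s): [2.57, 2.57, 3.14, 3.14, 3.14, 3.14, 3.14].

INTERFACE

Orientations are given as a rotation vector (axis times angle).
In Python, from station import r, fingers, solve_ik, status, imaging, workorder gives the robot as it stands. Calls block until the motion is done:
- r.move_pose(position, orientation): joint-space move of the TCP to a pose.
- r.move_straight(position, speed=0.15, frame=None, stop_force=None): straight line of the TCP; frame=None keeps the orientation; speed is the mean speed in m/s. With stop_force (N) it stops when the force on the tool has changed by that much, and returns True; else False.
- r.movej(angles): joint-space move.
- fingers.gripper_to(opening, effort=None): opening from 0.0 (shut) to 1.0 (fully open); effort is the grip in N (None keeps the last); returns when the fingers have stopped.
- r.pause(seconds).
- solve_ik(position, orientation): joint angles nearest the present ones, or None.
- status.get_state(): the state.
- imaging.snapshot(name): name is "scene" or "top" or "wrist"; returns a dict with "image" (384x512x3 uint8, red, green, blue), "fx", "fy", "cx", "cy" (pixels), "extrinsics" (4x4, takes a point from camera to world coordinates); the wrist camera has in their place "mount" (4x4, takes a point from camera to tool coordinates, whose origin is the TCP and whose axes are the tool frame's). Camera axes: x right, y up, looking along -z (the intrinsics and any distortion apply to the point x, -y, -z); pixel columns grow to the right and rows downward; lengths in m; the calibration is good to about 2 mm. A picture is of the moment at which its call begins: read the wrist's pose just before it. There is no depth.
A pose or a line that the arm cannot do raises r.Unreachable and nothing moves.
- workorder.hand_in(): hands the job in, once; it reports no verdict.
The state is a dict: "clock": time; "q": joint angles; "dq": joint speeds; "effort": joint torques, N m; "position": TCP position; "tool_rot": TCP orientation; "contact_force": force on the tool from outside, world axes, zero at the start; "wrist_torque": the same for the moment, N m; "opening": opening from 0.0 (shut) to 1.0 (fully open).
Only numpy, scipy, OpenCV 4.12 (cv2) and the standard library are available. Lean on these libraries where they do the work, as an engineer would, in place of code of your own. Each camera call takes 0.05 s, during which the arm holds its last target. There are 200 camera calls.

TASK

The fermenter vessel needs its temperature probe back: take the square-handled probe out of the stand, set its tip lightly on the head plate and slide it along the row of look-alike ports until you feel it fall into the only open one, then lower it gently, without letting it drop, until its collar sits flat on the plate, and let go. The thin sheath bends easily, so never lean on it or press it harder than about 20 N, and leave the other things where they are.

Things in the scene. Friction and masses are not known exactly. Their poses are not given: they have to be found in the camera images.
- vessel: Two-litre glass vessel with orange heating jacket and a round steel head plate (164 mm across), fixed. Origin: on the bench on the vessel's axis, z up; turned by up to 0.35 rad. Plate top: flat, level, 168 mm above the origin. On it: centre hub 34 mm across, 28 mm high, and on the +x half five tube fittings 19 mm across, up to 42 mm high; three clamp screws at the rim there, 182 mm above the origin.
- plate_centre (a point): Centre of the head plate's top face, 168 mm above the vessel's origin; axes as the vessel's. Around it, on a circle of 50 mm radius, five round black port faces, 12 to 14 mm across and 26 mm apart, lie level with the plate on its -x half. They look alike; four are solid flush blanking plugs that a tip slides over, one is open. The plate was clamped on turned by an unknown angle.
- port_mid (a point): Point on the plate's top face, 50 mm from its centre in the vessel's -x direction: the middle of the arc where the open port can be. The port lies on the 50 mm circle, at most 0.5 rad to either side of this point (where exactly must be felt). It is an upright bore 11.2 mm in diameter with a small bevelled mouth, 82 mm deep: deeper than the sheath is long.
- probe: The temperature probe. Upright it is, from the top: a steel connector stub 12 mm in diameter and 10 mm high, a square black handle 20 x 20 mm and 45 mm high (flats square to its x and y axes), a round steel collar 26 mm in diameter and 5 mm thick, and a straight steel sheath 8 mm in diameter and 75 mm long with a hemispherical end. Origin: centre of the collar's underside; z up along the handle. About 110 g. It hangs by its collar in one of the stand's three holes.
- sheath: The probe's steel sheath, rigidly part of the probe (same origin and axes). It must not be loaded with more than 20 N by anything.
- probe_tip (a point): The tip of the sheath, 75 mm below the probe's origin.
- probe_grip (a point): Point on the handle's axis to grip, 30 mm above the probe's origin.
- rack: Aluminium probe stand, fixed: a top plate 56 x 206 mm, its upper face 92 mm above the bench, with three 14 mm holes 70 mm apart along its y axis (y = -70, 0, +70 mm); a base plate 76 x 206 mm. Origin: on the bench under the middle hole, z up. Holds the three probes in any order.
- ph_electrode: Bystander: glass electrode with a slim round black cap (16 mm diameter, 48 mm high) hanging in the stand.
- oxygen_sensor: Bystander: thick steel sensor with a round black cap (20 mm diameter, 66 mm high) hanging in the stand.
- large_bottle: Bystander: glass bottle with blue cap, 86 mm diameter, 176 mm high. Origin under its centre.
- small_bottle: Bystander: glass bottle with blue cap, 56 mm diameter, 100 mm high. Origin under its centre.
- stirrer_motor: Bystander: black stirrer motor standing on the bench, 62 mm diameter, 138 mm high. Origin under its centre.
- beaker: Bystander: glass beaker, 70 mm diameter, 90 mm high. Origin under its centre.
- wrench: Bystander: steel wrench 160 mm long, flat on the bench. Origin under its middle.
Not all that is in view belongs to the job. Leave any pink look-alike of the vessel alone.

How it is judged:
On the way, in this order (a step that is already met when the one before it is completed fails the run):
1. the probe is drawn right out of the stand (height (world z) of probe_tip above 0.1 m), for 0.1 s.
2. the tip rests on the head plate at the port circle (z of probe_tip in the frame of vessel between 0.164 and 0.172 m and horizontal distance between probe_tip and vessel between 0.038 and 0.062 m and contact force between sheath and anything else above 0.3 N), for 0.1 s.
3. the sheath has entered the open port by at least 20 mm (z of probe_tip in the frame of vessel below 0.148 m and horizontal distance between probe_tip and vessel between 0.044 and 0.056 m), for 0.1 s.
At the end, for the whole second after the job is handed in: the probe stands in the well with its collar on the head plate (origin within 3 mm of the plate's top height, 44 to 56 mm from the vessel's axis, handle within 0.06 rad of upright), at rest (z of probe in the frame of vessel between 0.165 and 0.171 m and horizontal distance between probe and vessel between 0.044 and 0.056 m and angle between probe's own z axis and vertical below 0.06 rad and linear speed of probe below 0.02 m/s); the robot touches nothing.
It fails at once if the sheath is loaded with more than 20 N (contact force between sheath and anything else above 20 N).
It fails at once if the probe is dropped down the well (faster than 0.35 m/s once its tip is in the port) (z of probe_tip in the frame of vessel below 0.163 m and horizontal distance between probe_tip and vessel below 0.056 m and linear speed of probe above 0.35 m/s).
It fails at once if another thing is moved by more than 30 mm (distance of any of ph_electrode, oxygen_sensor, large_bottle, small_bottle, stirrer_motor, beaker, wrench from where it was at the start of the episode above 0.03 m).
It also fails if it takes over 54 s, if anything falls off the work surface, if the arm or the gripper's body presses on something with over 40 N, if the wrist force passes 120 N, or if a joint passes its speed limit or range.

## Working session

There is one attempt and no reset: what is moved stays moved. The work goes in short steps, each a Python script; the robot and the scene stay as the last script left them, time stands still between calls to the robot, and variables do not carry over. Pictures are saved under pics/ and viewed, about 8 in all and at most 12, crops included, and the job is handed in when it is done.

```bash
ls; mkdir -p pics
python3 - <<'E'
from station import *
import cv2,numpy as np
s=status.get_state(); print({k:np.round(v,3) for k,v in s.items()})
for n in("scene","top"):
    d=imaging.snapshot(n); cv2.imwrite(f"pics/{n}0.png",cv2.resize(d["image"][:,:,::-1],None,fx=1.5,fy=1.5,interpolation=cv2.INTER_CUBIC))
    cv2.imwrite(f"pics/{n}_raw.png",d["image"][:,:,::-1])
    print(n,d["fx"],d["fy"],d["cx"],d["cy"],np.round(d["extrinsics"],4).tolist(),[k for k in d])
E
```

```text
pics
{'clock': np.float64(0.0), 'q': array([ 1.025,  0.592,  0.048,  1.61 , -0.033,  0.943, -0.034]), 'dq': array([-0.001, -0.   ,  0.001,  0.003,  0.001, -0.001, -0.002]), 'effort': array([-0.0000e+00, -5.4870e+01,  1.5460e+00, -1.9812e+01,  9.0000e-03,
        9.0000e-03, -0.0000e+00]), 'position': array([ 0.317, -0.651,  0.255]), 'tool_rot': array([-2.663,  1.665,  0.003]), 'contact_force': array([-0.128,  0.043,  0.195]), 'wrist_torque': array([ 0.007, -0.102, -0.002]), 'opening': np.float64(1.001)}
scene 390.2566361939341 390.2566361939341 257.18398189450147 191.2966931455458 [[-0.7357, -0.403, 0.5443, 1.1436], [0.6772, -0.4524, 0.5803, 0.573], [0.0124, 0.7956, 0.6058, 0.7619], [0.0, 0.0, 0.0, 1.0]] ['image', 'fx', 'fy', 'cx', 'cy', 'extrinsics']
top 392.43721532165404 392.43721532165404 254.0076757627865 185.90365934944597 [[-0.004, 0.9966, -0.0823, 0.4731], [-0.9999, -0.0048, -0.0094, -0.0437], [-0.0097, 0.0823, 0.9966, 1.042], [0.0, 0.0, 0.0, 1.0]] ['image', 'fx', 'fy', 'cx', 'cy', 'extrinsics']
```

View pics/top0.png

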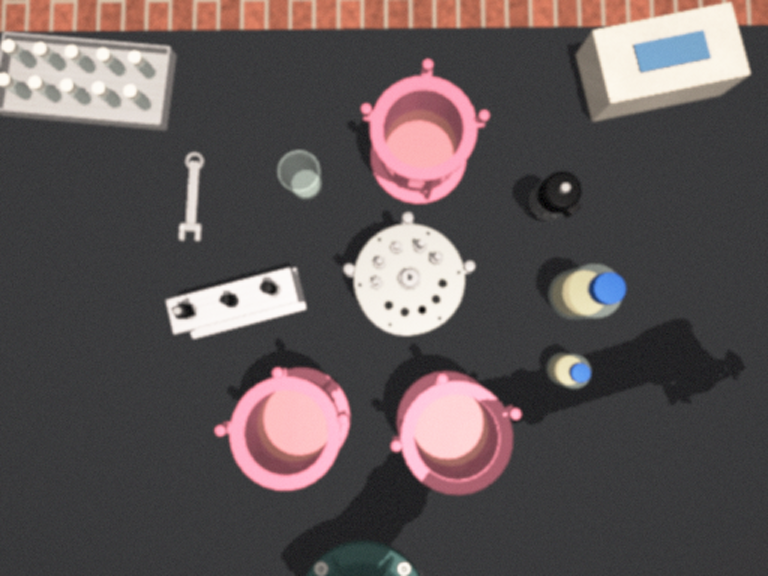

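View pics/scene0.png

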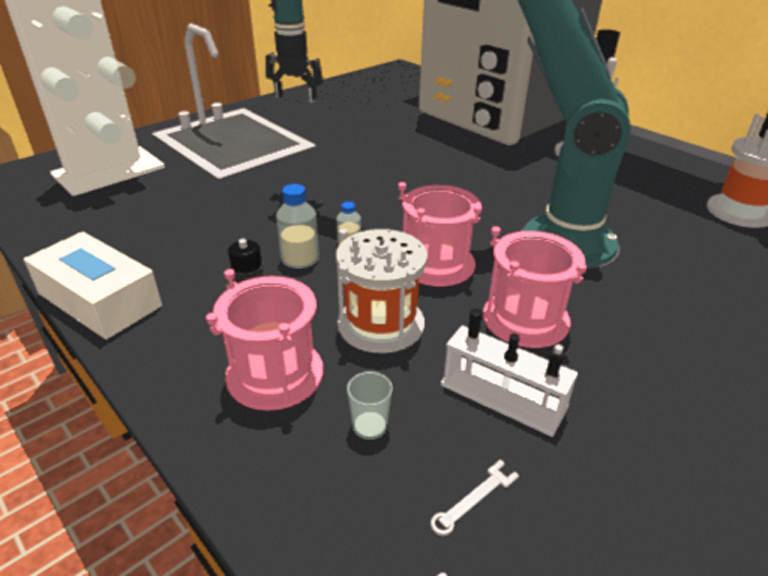

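Top view: the real vessel plate is at about (409,278) in the 1.5x picture, with five ports from (389,305) to (442,283). The stand's probes are at (185,310), (230,299) and (269,287). I'll measure these and enlarge the stand in both views to pick the right probe.

```bash
cat > h.py <<'E'
from station import *
import cv2,numpy as np
from scipy.spatial.transform import Rotation as R
def ray(d,uv,z,E=None):
    "world point where pixel uv's ray meets height z"
    E=d["extrinsics"] if E is None else E
    v=E[:3,:3]@np.array([(uv[0]-d["cx"])/d["fx"],-(uv[1]-d["cy"])/d["fy"],-1.])
    return E[:3,3]+v*(z-E[2,3])/v[2]
def proj(d,p,E=None):
    E=d["extrinsics"] if E is None else E
    c=E[:3,:3].T@(np.asarray(p)-E[:3,3]); return np.array([d["cx"]-d["fx"]*c[0]/c[2],d["cy"]+d["fy"]*c[1]/c[2]])
def down(a):  # tool pointing down, jaw axis x at world angle a
    return (R.from_euler('z',a)*R.from_euler('x',np.pi)).as_rotvec()
def T_tool(s):
    T=np.eye(4);T[:3,:3]=R.from_rotvec(s["tool_rot"]).as_matrix();T[:3,3]=s["position"];return T
E
python3 - <<'E'
from h import *
t=imaging.snapshot("top"); s=imaging.snapshot("scene")
hsv=cv2.cvtColor(t["image"],cv2.COLOR_RGB2HSV)
m=((hsv[...,1]<60)&(hsv[...,2]>130)).astype(np.uint8)
cs,_=cv2.findContours(m,cv2.RETR_EXTERNAL,cv2.CHAIN_APPROX_NONE)
for c in cs:
    if cv2.contourArea(c)<600: continue
    x,y,w,h=cv2.boundingRect(c); print("blob",x,y,w,h,cv2.contourArea(c))
    if cv2.pointPolygonTest(c,(273,195),False)>0:
        # disc by opening off the screws
        k=np.zeros_like(m);cv2.drawContours(k,[c],-1,1,-1)
        k=cv2.morphologyEx(k,cv2.MORPH_OPEN,cv2.getStructuringElement(cv2.MORPH_ELLIPSE,(31,31)))
        c2=max(cv2.findContours(k,0,cv2.CHAIN_APPROX_NONE)[0],key=cv2.contourArea)
        P=np.array([ray(t,p,.168)[:2] for p in c2[:,0]],np.float32); (cx,cy),rr=cv2.minEnclosingCircle(P)
        e=cv2.fitEllipse(P); print("plate",e)
        C=np.array(e[0])
g=cv2.cvtColor(t["image"],cv2.COLOR_RGB2GRAY)
for p in [(442,283),(436,299),(422,309),(405,312),(389,305)]:
    u,v=int(p[0]/1.5),int(p[1]/1.5); w=np.clip(150.-g[v-5:v+6,u-5:u+6],0,None); Y,X=np.mgrid[v-5:v+6,u-5:u+6]
    q=ray(t,((w*X).sum()/w.sum(),(w*Y).sum()/w.sum()),.168)[:2]; dq=q-C
    print("port",q.round(4),"r",np.hypot(*dq).round(4),"ang",np.arctan2(dq[1],dq[0]).round(3))
for p in [(408,218),(349,269),(470,266)]:
    q=ray(t,np.array(p)/1.5,.18)[:2]-C; print("screw",np.hypot(*q).round(4),np.arctan2(q[1],q[0]).round(3))
a=cv2.resize(t["image"][170:235,105:210],None,fx=5.5,fy=5.5,interpolation=cv2.INTER_CUBIC)
b=cv2.resize(s["image"][200:290,290:390],None,fx=5.5,fy=5.5,interpolation=cv2.INTER_CUBIC)
h=min(a.shape[0],300);a=cv2.resize(a,(390,int(a.shape[0]*390/a.shape[1])));b=cv2.resize(b,(400,360))
o=np.zeros((360,800,3),np.uint8);o[:a.shape[0],:390]=a;o[:,400:]=b
cv2.imwrite("pics/crop1.png",o[:,:,::-1])
print("jaw", [ray(t,np.array(p)/1.5,.14).round(3) for p in[(185,310),(230,299),(269,287)]])
E
```

```text
blob 269 252 59 66 2064.0
blob 110 178 95 48 2564.0
blob 229 141 88 83 4457.0
plate ((0.5456450581550598, -0.07659576088190079), (0.16426756978034973, 0.1669570356607437), 66.34026336669922)
blob 0 21 114 64 5823.0
blob 394 1 107 79 5563.5
port [ 0.5391 -0.1262] r 0.05 ang -1.701
port [ 0.5156 -0.116 ] r 0.0496 ang -2.222
port [ 0.4999 -0.0953] r 0.0494 ang -2.753
port [ 0.4969 -0.0695] r 0.0493 ang 2.997
port [ 0.5069 -0.0457] r 0.0496 ang 2.469
screw 0.089 0.007
screw 0.0891 1.419
screw 0.0915 -1.384
jaw [array([0.501, 0.266, 0.14 ]), array([0.518, 0.197, 0.14 ]), array([0.536, 0.137, 0.14 ])]
```

View pics/crop1.png

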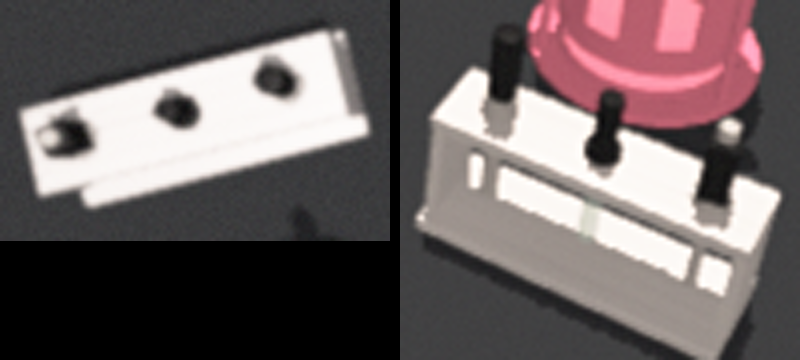

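The left probe is the temperature probe. It has a pale steel stub on a square cap, at top view (70,135) and scene (715,170) in the crop. The middle one (slim round cap) is the pH electrode and the far one (tall cap) is the oxygen sensor. Next I'll take a close look from above.

Run:
```python
from h import *
s=status.get_state(); p=s["position"]
r.move_straight([p[0],p[1],.40],speed=.25)
best=None
for a in(.27,.27+np.pi,.27-np.pi):
    q=solve_ik([.50,.262,.30],down(a)); 
    if q is not None: print(a,np.round(q,2))
    if q is not None and (best is None or abs(q[6])<abs(best[1][6])): best=(a,q)
r.move_pose([.50,.262,.30],down(best[0]))
s=status.get_state(); d=imaging.snapshot("wrist")
np.savez("w1.npz",T=T_tool(s),**d); print(best[0],s["clock"],s["position"],np.round(d["mount"],3).tolist(),d["fx"])
cv2.imwrite("pics/w1.png",cv2.resize(d["image"][:,:,::-1],None,fx=1.5,fy=1.5))
```

```text
0.27 [ 0.17  0.52 -1.03  1.9   0.52  1.02 -0.82]
3.411592653589793 [ 0.19  0.53 -1.07  1.9   0.54  1.03  2.3 ]
-2.871592653589793 [ 0.19  0.53 -1.07  1.9   0.54  1.03  2.3 ]
0.27 4.2 [0.50061687 0.26121538 0.29986908] [[1.0, -0.001, -0.0, -0.0], [-0.001, -0.953, -0.302, -0.078], [-0.0, 0.302, -0.953, -0.117], [0.0, 0.0, 0.0, 1.0]] 269.20310825592725
```

View pics/w1.png

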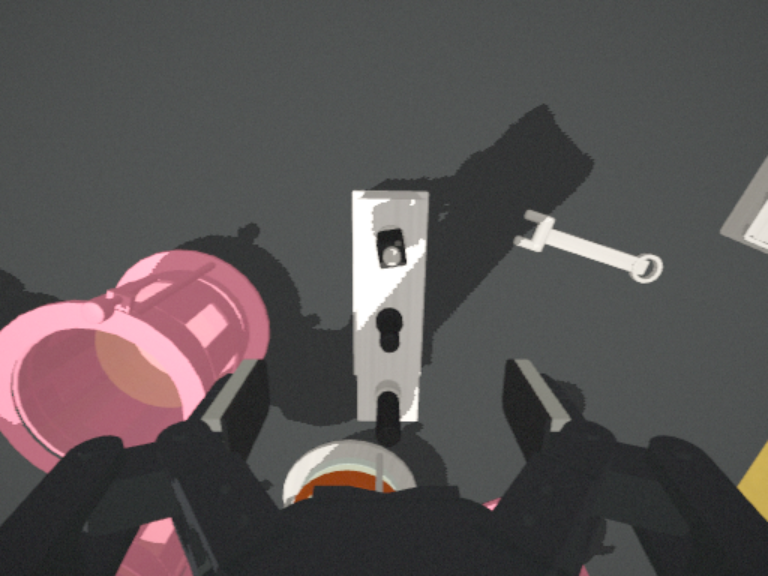

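Run:
```python
from h import *
w=dict(np.load("w1.npz"));E=w["T"]@w["mount"]
for z,uv in[(.152,(392/1.5,255/1.5))]: print(ray(w,uv,z,E))
c=w["image"][145:190,235:290]
cv2.imwrite("pics/w1c.png",cv2.resize(c[:,:,::-1],None,fx=12,fy=12,interpolation=cv2.INTER_NEAREST))
```

```text
[0.50074463 0.27723753 0.152     ]
```

View pics/w1c.png

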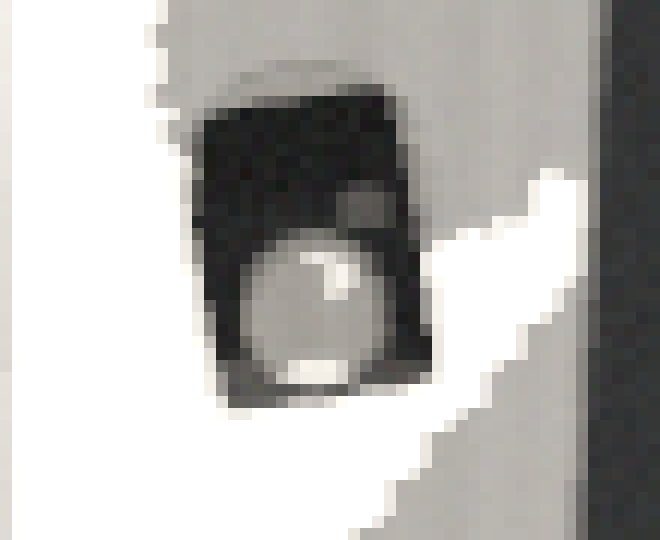

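The handle is turned about +8.5° from the jaws, so the jaw angle is 0.42 rad. I'll move above it, recheck the stub position from closer, and print the estimate.

Run:
```python
from h import *
r.move_pose([.5007,.277,.235],down(.42))
s=status.get_state(); d=imaging.snapshot("wrist"); T=T_tool(s); E=T@d["mount"]
uv=proj(d,[.5007,.277,.152],E); print(s["clock"],s["position"],uv)
u,v=uv.astype(int); c=d["image"][max(v-40,0):v+40,u-50:u+50]
np.savez("w2.npz",T=T,**d); print("crop origin",u-50,max(v-40,0))
cv2.imwrite("pics/w2.png",cv2.resize(c[:,:,::-1],None,fx=7,fy=7,interpolation=cv2.INTER_NEAREST))
```

```text
4.625 [0.50031766 0.27659376 0.23445007] [257.80012665 207.64834625]
crop origin 207 167
```

View pics/w2.png

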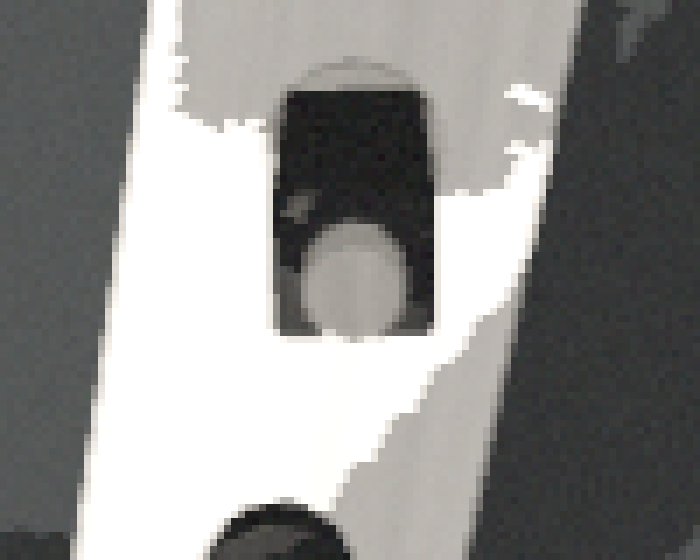

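Image w2: the jaws are square to the handle, and the stub centre at crop (354,288) is within 0.5 px of the prediction. Grasping now.

Run:
```python
from h import *
P=[.5007,.277]
fingers.gripper_to(.6,effort=20)
print(r.move_straight([*P,.131],speed=.08,stop_force=8))
f0=status.get_state()
fingers.gripper_to(0.,effort=20)
s=status.get_state(); print(s["clock"],s["position"],s["opening"],s["contact_force"]-f0["contact_force"])
if s["opening"]>.12:
    print(r.move_straight([*P,.15],speed=.05,stop_force=12)); 
    fingers.gripper_to(0.,effort=60)
    r.move_straight([*P,.29],speed=.12); r.pause(.2)
    s=status.get_state(); print(s["clock"],s["position"],s["opening"],s["contact_force"],s["wrist_torque"])
    d=imaging.snapshot("scene"); cv2.imwrite("pics/s2.png",cv2.resize(d["image"][100:300,240:420,::-1],None,fx=3,fy=3))
```

```text
False
6.9333 [0.5008767  0.27711343 0.13133948] 0.22850952144902786 [-0.91898727 -0.02286226  2.83226656]
False
9.2 [0.50047765 0.27682183 0.28936588] 0.22079303218575952 [ 0.13211701 -0.66957648 -0.92760698] [0.00881153 0.0022744  0.03330674]
```

View pics/s2.png

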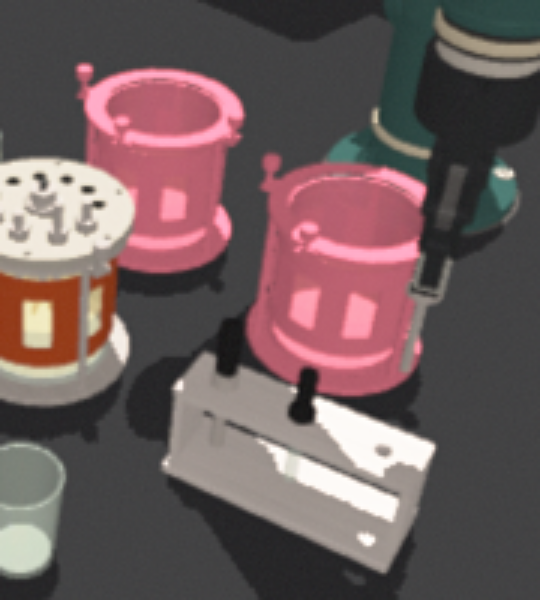

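The probe is out and hangs straight. Its hole in the stand is empty and the neighbours haven't moved. Next I'll carry it over and check the ports in the wrist view.

Run:
```python
from h import *
C=np.array([.5456,-.0766])
r.move_straight([.5007,.277,.37],speed=.2)
th=2.75; p=C+.05*np.array([np.cos(th),np.sin(th)])
best=None
for a in(np.pi/2,-np.pi/2):
    q=solve_ik([*p,.36],down(a)); print(a,None if q is None else np.round(q,2))
    if q is not None and(best is None or abs(q[6])<abs(best[1][6])): best=(a,q)
r.move_pose([*p,.36],down(best[0]))
s=status.get_state(); d=imaging.snapshot("wrist"); T=T_tool(s); E=T@d["mount"]
print(s["clock"],best[0],s["position"],s["contact_force"])
im=d["image"].copy()
g=cv2.cvtColor(im,cv2.COLOR_RGB2GRAY)
for ang in(-1.701,-2.222,-2.753,2.997,2.469):
    uv=proj(d,[*(C+.05*np.array([np.cos(ang),np.sin(ang)])),.168],E); print(ang,uv.round(1))
    cv2.circle(im,tuple(uv.round().astype(int).tolist()),2,(255,0,0),-1)
np.savez("w3.npz",T=T,**d)
cv2.imwrite("pics/w3.png",cv2.resize(im[:,:,::-1],None,fx=1.5,fy=1.5))
```

```text
1.5707963267948966 [ 0.87  0.34 -1.07  1.95  0.34  1.05  1.22]
-1.5707963267948966 [ 0.6   0.25 -0.7   1.96  0.19  1.   -1.75]
11.4333 1.5707963267948966 [ 0.49932612 -0.05677334  0.35972871] [ 0.66488684  0.29938166 -0.77635499]
-1.701 [199.7 205.5]
-2.222 [206.6 186.9]
-2.753 [223.5 174. ]
2.997 [245.6 171.4]
2.469 [265.8 179.9]
```

View pics/w3.png

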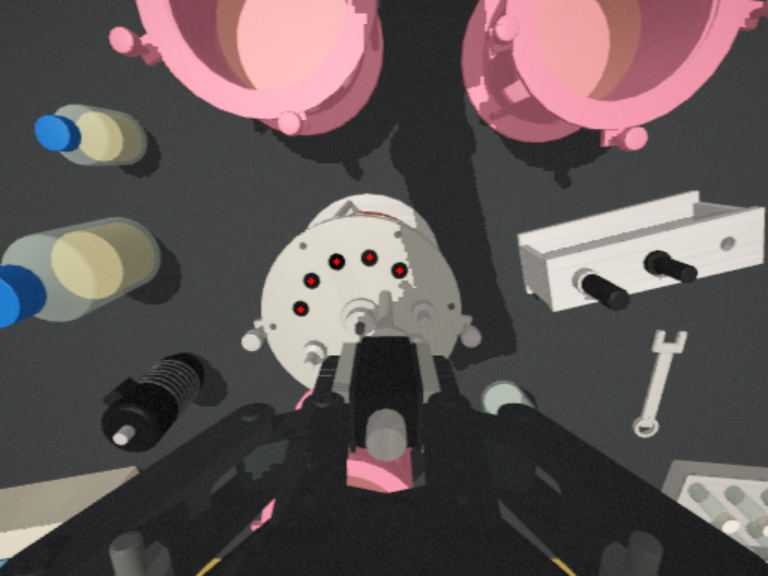

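The projected port centres (red) fall exactly on the black faces, so the top and wrist cameras agree. Touch down at 2.75 rad, then slide with a light regulated force.

```bash
cat > slide.py <<'E'
from h import *
C=np.array([.5456,-.0766])
pt=lambda th,rad=.05:C+rad*np.array([np.cos(th),np.sin(th)])
def F(n=3):
    v=[]
    for _ in range(n): v.append(status.get_state()["contact_force"]); r.pause(.02)
    return np.mean(v,0)
E
python3 - <<'E'
from slide import *
p=pt(2.75)
r.move_straight([*p,.296],speed=.1); r.pause(.2); b=F(6); print("base",b,F(3))
hit=r.move_straight([*p,.272],speed=.01,stop_force=2.0)
s=status.get_state(); z=s["position"][2]; print("hit",hit,z,F()-b)
if not hit: raise SystemExit
for i in range(4):                      # look at the stiffness and settle near 2.5 N
    f=(F()-b); print(i,z.round(5),f.round(2))
    if abs(f[2]-2.5)<.8: break
    z-=.0003*np.sign(2.5-f[2]); r.move_straight([*p,z],speed=.01)
r.pause(.15); print("tcp",status.get_state()["position"],status.get_state()["clock"])
np.savez("c.npz",b=b,z=z)
E
```

```text
base [-0.15302016 -0.21897641 -1.05708669] [-0.54856378  0.20245178 -1.25666306]
hit True 0.2818725537777863 [0.26307199 0.82927317 5.50690739]
0 0.28187 [0.35 0.1  5.52]
1 0.28217 [0.47 0.1  2.16]
tcp [ 0.49943331 -0.05754136  0.28207198] 14.625
```

Run:
```python
from slide import *
c=np.load("c.npz"); b,z=c["b"],float(c["z"]); z0=z; th=2.75; out=None
while th<3.75:
    th+=.03
    st=r.move_straight([*pt(th),z],speed=.015,stop_force=6)
    f=F(2)-b; s=status.get_state()
    print(round(th,2),round((z-z0)*1e3,2),f.round(1),"STOP" if st else "",round(s["clock"],1))
    if st: print("lateral stop",s["position"]); break
    if f[2]<.8:
        hit=r.move_straight([*pt(th),z-.003],speed=.015,stop_force=2)
        z=status.get_state()["position"][2]; print("  probe",hit,round((z-z0)*1e3,2),(F(2)-b).round(1))
        if not hit or z<z0-.0015: print("IN HOLE"); break
    else: z+=float(np.clip((f[2]-2.5)/11000,-.0002,.0004))
np.savez("c.npz",b=b,z=z,z0=z0,th=th)
```

```text
2.78 0.0 [0.4 0.9 1.7]  14.9
2.81 -0.08 [0.7 0.6 2.1]  15.2
2.84 -0.11 [-0.   0.8  2. ]  15.5
2.87 -0.16 [0.4 1.1 3. ]  15.8
2.9 -0.11 [0.7 0.6 2.1]  16.0
2.93 -0.14 [0.6 0.6 2.9]  16.3
2.96 -0.11 [0.1 0.1 2.2]  16.6
2.99 -0.14 [0.6 0.9 2.5]  16.9
3.02 -0.14 [0.2 1.4 2.9]  17.2
3.05 -0.11 [0.4 1.4 3. ]  17.5
3.08 -0.06 [0.2 0.9 2.7]  17.7
3.11 -0.04 [0.2 0.7 1.9]  18.0
3.14 -0.09 [-0.7  1.   2.5]  18.3
3.17 -0.09 [0.2 0.9 2.5]  18.6
3.2 -0.09 [-0.5  1.2  2.3]  18.9
3.23 -0.11 [1.  0.1 2.4]  19.2
3.26 -0.12 [0.8 1.4 2.4]  19.4
3.29 -0.14 [-0.2  1.1  2.4]  19.7
3.32 -0.14 [0.  1.  2.6]  20.0
3.35 -0.13 [-0.6  1.5  2.8]  20.3
3.38 -0.1 [-0.  -0.4  0.8]  20.6
  probe True -1.12 [-0.2 -0.1  5.6]
3.41 -1.12 [ 0.6 -0.6  0.7]  21.1
  probe True -2.83 [ 0.5 -1.2  2.1]
IN HOLE
```

It fell in at the edge of the port around 3.40 rad. The camera puts the port centre at 3.53 rad, so I'll centre there and lower while watching the force.

Run:
```python
from slide import *
c=np.load("c.npz"); b,z0=c["b"],float(c["z0"])
s=status.get_state(); print("now",s["position"])
p=pt(3.53); r.move_straight([*s["position"][:2],z0-.0015],speed=.02)
print("lat",r.move_straight([*p,z0-.002],speed=.02,stop_force=4),(F()-b).round(1))
p=status.get_state()["position"][:2].copy()
for i in range(8):
    hit=r.move_straight([*p,z0-.030],speed=.025,stop_force=3)
    s=status.get_state(); f=F()-b; print(i,hit,((s["position"][2]-z0)*1e3).round(2),f.round(1),s["wrist_torque"].round(2),round(s["clock"],1))
    if not hit: break
    r.move_straight([*p,s["position"][2]+.001],speed=.02)
    n=np.linalg.norm(f[:2])
    if n>.8: p=p+.0008*f[:2]/n       # yield in the direction it is pushed
```

```text
now [ 0.49751577 -0.09145775  0.27935283]
lat False [-0.2  0.2  0.3]
0 False -29.83 [ 0.  -0.3 -0.5] [-0.05  0.05 -0.05] 23.3
```

It went in 30 mm without touching the sides. Now I'll lower it slowly until the collar meets the plate.

Run:
```python
from slide import *
c=np.load("c.npz"); b,z0=c["b"],float(c["z0"])
p=pt(3.53)
print(r.move_straight([*p,z0-.071],speed=.035,stop_force=3),(F()-b).round(1))
hit=r.move_straight([*p,z0-.079],speed=.008,stop_force=2.5); r.pause(.2)
s=status.get_state(); print("seat",hit,((s["position"][2]-z0)*1e3).round(2),s["position"],(F()-b).round(1),s["wrist_torque"].round(2),round(s["clock"],1))
```

```text
False [0.3 0.3 0.7]
seat True -74.73 [ 0.49935569 -0.09556304  0.20744449] [-0.3  0.2  6.4] [-0.    0.02 -0.  ] 25.5
```

The collar seated 74.7 mm below the touch height, against 75 mm expected. I'll release, retreat and verify.

Run:
```python
from slide import *
p=status.get_state()["position"]
r.move_straight([p[0],p[1],p[2]+.0004],speed=.01)
fingers.gripper_to(.5,effort=20)
print(r.move_straight([p[0],p[1],.32],speed=.06,stop_force=8))
r.move_straight([p[0],p[1],.36],speed=.15); r.pause(.3)
s=status.get_state(); d=imaging.snapshot("wrist"); t=imaging.snapshot("top"); c=imaging.snapshot("scene")
print(s["clock"],s["position"],s["opening"],s["contact_force"])
E=T_tool(s)@d["mount"]; a=pt(3.53)
print("stub pred wrist",proj(d,[*a,.168+.06],E),"scene",proj(c,[*a,.228]))
u,v=proj(c,[*a,.2]).astype(int); A=cv2.resize(c["image"][v-60:v+60,u-60:u+60],(396,396))
B=cv2.resize(d["image"][90:290,150:350],(396,396))
cv2.imwrite("pics/end.png",np.hstack([A,B])[:,:,::-1]); print("scene crop",u-60,v-60)
```

```text
False
28.9167 [ 0.49884909 -0.09568491  0.35919182] 0.4950825717734433 [ 0.32804981 -0.08896057 -0.10853519]
stub pred wrist [256.89504725 190.6277721 ] scene [262.57955509 140.81439258]
scene crop 202 89
```

View pics/end.png

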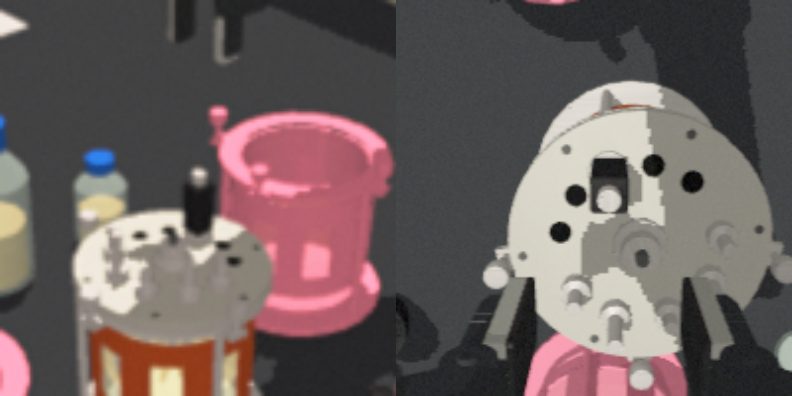

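The probe stands upright in the port. The stub is at wrist pixel (257.6,190.0), against (256.9,190.6) predicted for a seated probe, and the gripper is clear.

```bash
python3 -c "
from station import *
print(workorder.hand_in(), status.get_state()['clock'])"
```

```text
the job is handed in; nothing more can be done
the job is handed in; nothing more can be done
```

The temperature probe is back in the vessel with its collar on the head plate, and the job is handed in. Handing in gave no verdict, and the last clock reading, just before it, was 28.9 s of the 54 s allowed.

- **Pick-up:** I took the square-handled probe with the steel stub from the end hole of the stand. The other two probes looked unmoved just after I drew it out.
- **Finding the port:** I set the tip down at the port circle and slid it at about 2–3 N. It passed over one blanked port and fell into the open one, centred about 0.39 rad from the port_mid point.
- **Lowering:** I lowered it slowly with no side contact until the collar seated, 74.7 mm below the touch height (75 mm expected). I then released it and backed away.
- **Forces:** The highest tool force I read was about 6.4 N as the collar seated. The highest with the tip on the plate or port edge was about 5.6 N, well under the 20 N limit.
- **Last checks:** The final picture shows the probe upright in the port, with its stub within 1 pixel of where a seated probe should appear. The gripper was clear and the tool force was close to zero. No check failed or disagreed. I did not measure whether every bystander object had moved, but no unexpected contact showed up.

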